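# Lock a print head into the empty bayonet dock

### The job

Pick up the loose print head with the long flat crossbar, hang it in the empty bayonet dock with its crossbar between the two hooks, and twist it clockwise (seen from above) under the hook lips until the bar drops fully home into the locking channel. Let go of it there, upright. Leave the round-flanged print head, which does not fit, standing where it is.

Things in the scene. Friction and masses are not known exactly. Their poses are not given: they have to be found in the camera images.
- head_grip (a point): Centre of the black grip block (50 x 28 x 40 mm, pinch across the 28) of the head to lock in; it stands on the bench, 0.35 kg. Below this point: a neck, then a flat crossbar 124 x 30 mm, 10 thick, underside 75 mm below; then a 44 mm round barrel, foot 107 mm below. Block top 20 mm above, nipple 9 mm more. x along the crossbar, y across, z up; a half turn looks the same.
- dock: Empty dock, fixed, 136 mm square; origin on the bench at its centre. Central 66 mm hole for the barrel. Channel 48 mm wide along x, floor 45 mm up; ledges beside it 55 up. A hook over each end (x +-48 to 66): lip 79 to 87 up over the channel, stop post on the -y side at +x, +y side at -x. Enter with bar 60-100 deg counter-clockwise of x; turn clockwise to x; it drops 10 mm: grip centre 120 up.
- dock_full: The other dock, same make, size and axes, origin on the bench under its centre. It already holds a print head like the loose one, fixed and locked in, 149 mm tall in all. Leave it alone.
- round_grip (a point): The wrong print head, loose and standing: same barrel, neck and grip block, but a round 64 mm flange in place of the crossbar. This point is the centre of its grip block, 107 mm above its foot. Leave it standing.
There are look-alikes about, which are no part of the job. Leave any brown or yellow look-alike of the dock alone.

How it is judged:
At the end, for the whole second after the job is handed in: Crossbar head locked in the empty dock: bar on the channel floor (grip centre 114-124 mm up), along dock x within 0.2 rad, within 18 mm of dock centre, upright within 0.06 rad, at rest. Round-flanged head within 30 mm of its start (horizontal distance between head_grip and dock below 0.018 m and z of head_grip in the frame of dock between 0.114 and 0.124 m and angle between the x axis of head_grip and the x axis of dock, either way round below 0.2 rad and angle between head_grip's own z axis and vertical below 0.06 rad and distance of round_grip from where it was at the start of the episode below 0.03 m and linear speed of head below 0.02 m/s); the robot touches nothing.
It fails at once if the round-flanged head is moved more than 30 mm (distance of round_grip from where it was at the start of the episode above 0.03 m).
It also fails if it takes over 45 s, if anything falls off the work surface, if the arm or the gripper's body presses on something with over 40 N, if the wrist force passes 120 N, or if a joint passes its speed limit or range.

### The arm

A 6-joint arm with a two-finger parallel gripper is mounted at the origin on the work surface. World frame = base frame: x ahead of the robot, y to its left, z up, the work surface at z = 0. Lengths are in m, angles in rad, forces in N, time in s.
With the tool pointing down it reaches from about 0.35 to 0.775 m from the base axis. Payload 5.5 kg.
Tool frame: the origin (TCP) lies at the very end of the fingers, on their centre line; the grasp point (between the pads) lies 19 mm behind it (env.grip_point_offset is the distance from the TCP to the grasp point, in m); z points along the fingers, y is the line along which they close (so a half turn about z gives the same grasp; the last joint's range is limited). The gripper opens to 85 mm and grips with 20 to 120 N. Pads are 22 mm wide; open, the fingers measure 114 mm over their backs; the gripper's body (76 mm by 85 mm) begins 54 mm behind the grasp point. The pads swing forward as they close: fully open they stand 13 mm farther back than shut.
Start: joints at [1.107, 0.313, 0.046, 1.304, 0, 1.431], TCP at [0.183, 0.545, 0.231] pointing down, gripper open.
Joint ranges: [-2.76, 2.76], [-0.86, 1.69], [-1.03, 1.26], [-2.2, 2.34], [-1.47, 1.5], [-3.14, 3.14]. Speed limits (rad/s): [2.57, 2.57, 3.14, 3.14, 3.14, 3.14].

### API

Orientations are given as a unit quaternion [w, x, y, z].
In Python, from workcell import sensors, imaging, workorder, env gives the robot as it stands.
- The arm moves only by the shell command python3 -m handwheel 'ROWS' [FORCE]. ROWS is JSON, a list of rows, each a list of 5 numbers: the shift along the tool's x, y, z in mm, then the turn about the tool's z in rad, then the opening, from 0 (shut) to 1 (fully open). A call has 1 to 8 rows; each row is the pose to reach, as a shift and turn from the pose commanded when the call began, along the tool's axes at that moment; what a row does not reach only later rows make up. A row lasts 1/10 s, in which the tool goes at most 50 mm and 8.59 degrees, less where a joint would pass 70% of its speed; a pose out of reach is approached as far as the arm can. A call with a gripper value outside its range is refused whole. The fingers move at their own pace and stop on an object; FORCE is the grip in N (left out, the last holds). Time passes only in rows, so rows that repeat a pose let the fingers close. It gives the time, the measured TCP pose, the force, the opening and the grip force at its end, in the units of the state.
- sensors.get_state(): the state, without advancing time (a new reading comes with each control period).
- imaging.read_camera(name): name is "scene" or "top" or "wrist"; returns a dict with "color" (400x640x3 uint8, blue, green, red), "z_map" (400x640 float32, m along the optical axis (not along the pixel's ray), 0 where there is no reading), "fx", "fy", "cx", "cy" (pixels), "k1" (the pictures are not rectified: a ray, as slopes to the right and down, at radius r is drawn at 1 + k1 r^2 times it, then the intrinsics apply), "xyz" and "rotation" of the camera in the world. Camera axes: x right, y down, z forward; pixel columns grow to the right and rows downward; lengths in m; the calibration is good to about 2 mm. A picture is of the moment at which its call begins.
- workorder.hand_in(): hands the job in; it is judged then, once.
The state is a dict: "clock": time; "joint_pos": joint angles; "qvel": joint speeds; "tau": joint torques, N m; "tcp_pos": TCP position; "orientation": TCP orientation; "wrist_force": force on the tool from outside, world axes, zero at the start; "ft_torque": the same for the moment, N m; "finger_gap": finger opening in m; "grip_force": force on a finger pad.
Only numpy, scipy, OpenCV 4.12 (cv2) and the standard library are available. Lean on these libraries where they do the work, as an engineer would, in place of code of your own. Each camera call takes 0.05 s, during which the arm holds its last target. There are 200 camera calls.

## Working session

There is one attempt and no reset: what is moved stays moved. The work goes in short steps, Python scripts to look and compute and a shell command to move; the robot and the scene stay as the last step left them, time stands still between calls to the robot, and variables do not carry over. Pictures are saved under pics/ and viewed, at most 10 in all, crops included, and the job is handed in when it is done.

```bash
mkdir -p pics; python3 - <<'E'
from workcell import sensors, imaging
import cv2, numpy as np
print(sensors.get_state())
for n in("top","scene"):
    d=imaging.read_camera(n); cv2.imwrite(f"pics/{n}0.png",d["color"]); np.savez(f"{n}0.npz",**d)
    print(n,{k:d[k] for k in("fx","fy","cx","cy","k1","xyz","rotation")})
E
```

```text
{'clock': 0.0, 'joint_pos': array([ 1.10738603e+00,  3.13978079e-01,  4.49997514e-02,  1.30358460e+00,
       -1.65251447e-05,  1.43124300e+00]), 'qvel': array([-9.81729927e-05, -6.43603118e-04,  1.61862485e-03, -3.14566960e-04,
        4.29964495e-04, -1.47460176e-03]), 'tau': array([-1.73123004e-03, -4.80631435e+01,  2.98532134e+01,  1.94812246e-02,
       -1.66919149e-04,  1.82337260e-06]), 'tcp_pos': array([0.18274471, 0.54466565, 0.23043005]), 'orientation': array([-2.54392712e-04,  1.61221693e-01,  9.86917821e-01, -8.45912784e-04]), 'wrist_force': array([-0.55175891,  0.75454722, -0.49900741]), 'ft_torque': array([0.00778224, 0.01044677, 0.01546093]), 'grip_force': 0.0, 'finger_gap': 0.08567537927654557}
top {'fx': 382.0575608193466, 'fy': 382.0575608193466, 'cx': 317.2106181353356, 'cy': 199.88041367781616, 'k1': -0.043600484037977824, 'xyz': array([0.34792289, 0.08110526, 1.251427  ]), 'rotation': array([-0.02228175,  0.71178606, -0.70176528,  0.01973872])}
scene {'fx': 385.15646297202625, 'fy': 385.15646297202625, 'cx': 321.8608707454064, 'cy': 199.35595370938182, 'k1': -0.003685007202059809, 'xyz': array([0.99430042, 0.29157476, 1.04797044]), 'rotation': array([-0.15797483,  0.56285546,  0.77927012, -0.22577812])}
```

View pics/top0.png

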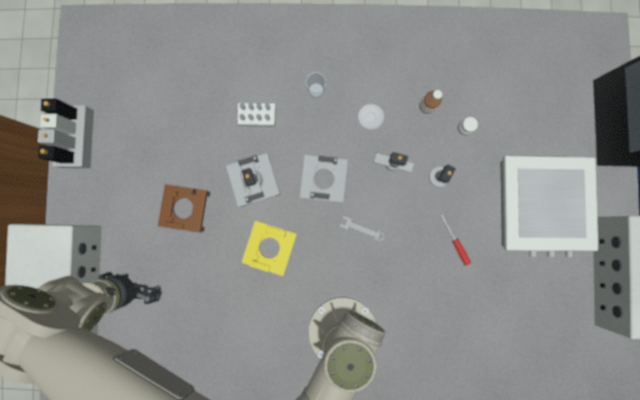

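View pics/scene0.png

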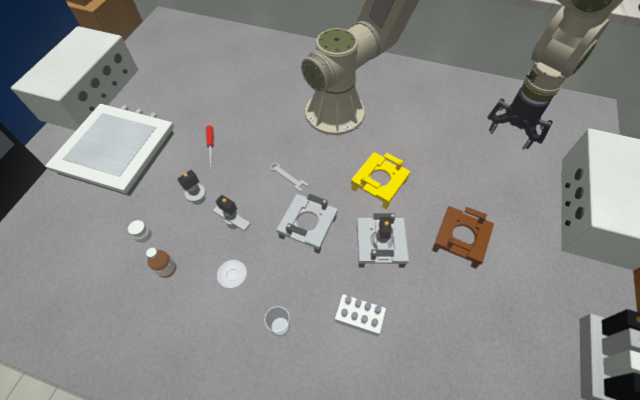

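The top view shows the full dock at (252,179), the empty grey dock at (324,178), the crossbar head at (398,159) and the round head at (443,175). Next I'll measure and zoom.

```bash
cat > h.py <<'E'
import numpy as np, cv2
from scipy.spatial.transform import Rotation as R
def Rm(q): return R.from_quat(np.r_[q[1:],q[0]]).as_matrix()
def rays(d,uv):
    K=np.array([[d["fx"],0,d["cx"]],[0,d["fy"],d["cy"]],[0,0,1.]])
    p=cv2.undistortPoints(np.float64(uv).reshape(-1,1,2),K,np.array([float(d["k1"]),0,0,0])).reshape(-1,2)
    return np.c_[p,np.ones(len(p))]@Rm(d["rotation"]).T
def onplane(d,uv,z):
    r=rays(d,uv); return d["xyz"]+r*((z-d["xyz"][2])/r[:,2])[:,None]
def cloud(d):
    h,w=d["z_map"].shape; v,u=np.mgrid[:h,:w]
    P=d["xyz"]+rays(d,np.c_[u.ravel(),v.ravel()])*d["z_map"].reshape(-1,1)
    P[d["z_map"].ravel()==0]=np.nan
    return P.reshape(h,w,3)
E
python3 - <<'E'
from h import *
o=[]
for n,(u0,v0) in(("top",(290,130)),("scene",(170,150))):
    d=dict(np.load(n+"0.npz")); P=cloud(d)
    o.append(cv2.resize(d["color"][v0:v0+110 if n=="scene" else v0+80,u0:u0+180],None,fx=4,fy=4 if n=="top" else 280/110,interpolation=cv2.INTER_CUBIC))
    c=d["color"].astype(int)
    print(n,"bench z",np.nanmedian(P[250:260,330:400,2] if n=="top" else P[290:330,180:220,2]))
    V=P[...,2]
    reg=(np.abs(P[...,0]-.6)<.14)
    # blobs by height
    for lo,hi,name in((.035,.065,"ledge/low"),(.105,.145,"block top"),(.07,.1,"hook")):
        m=((V>lo)&(V<hi)).astype(np.uint8)
        k,L,s,ce=cv2.connectedComponentsWithStats(m)
        for i in range(1,k):
            q=P[L==i]
            ctr=q.mean(0)
            if s[i,4]>15 and -.35<ctr[1]<.45 and .3<ctr[0]<.8:
                rc=cv2.minAreaRect((q[:,:2]*1000).astype(np.float32))
                print(name,s[i,4],ce[i].round(),ctr.round(4),np.round(rc[0]),np.round(rc[1]),round(rc[2]))
cv2.imwrite("pics/crop.png",np.vstack(o))
E
```

```text
top bench z 0.00039489250206470317
ledge/low 39 [316.  93.] [0.7647 0.0945 0.0504] [767.  95.] [17. 52.] 1
ledge/low 75 [426. 106.] [ 0.7269 -0.2599  0.0501] [ 730. -263.] [55. 24.] 50
ledge/low 500 [256. 113.] [0.6953 0.2875 0.047 ] [697. 289.] [ 71. 119.] 0
ledge/low 1386 [253. 180.] [0.4806 0.289  0.0534] [482. 291.] [137. 138.] 18
ledge/low 250 [392. 162.] [ 0.5441 -0.15    0.0427] [ 543. -155.] [121.  35.] 74
ledge/low 1323 [324. 178.] [0.489  0.0664 0.053 ] [489.  67.] [136. 137.] 85
ledge/low 159 [435. 177.] [ 0.4975 -0.2892  0.0434] [ 498. -294.] [59. 49.] 14
block top 70 [437.  94.] [ 0.7416 -0.2738  0.1191] [ 742. -275.] [24. 25.] 46
block top 160 [398. 158.] [ 0.5428 -0.1535  0.1254] [ 544. -155.] [47. 25.] 74
block top 181 [447. 173.] [ 0.4994 -0.2994  0.1251] [ 500. -302.] [29. 48.] 61
block top 183 [249. 176.] [0.4808 0.2884 0.1369] [482. 291.] [49. 28.] 18
hook 98 [316.  81.] [0.7923 0.0954 0.0781] [790.  96.] [65. 60.] 0
hook 181 [432. 100.] [ 0.7359 -0.2675  0.0845] [ 739. -271.] [54. 45.] 41
hook 123 [248. 160.] [0.538  0.3015 0.0867] [538. 303.] [18. 60.] 19
hook 1
[... 1374 characters left out ...]
ook 124 [369. 181.] [0.3215 0.2109 0.0864] [320. 213.] [61. 21.] 71
hook 84 [192. 187.] [ 0.5062 -0.2929  0.0843] [ 505. -293.] [22. 49.] 62
hook 136 [317. 200.] [0.4335 0.0815 0.0863] [431.  78.] [60. 22.] 86
hook 74 [228. 213.] [ 0.5538 -0.1504  0.0841] [ 554. -151.] [27. 52.] 21
hook 120 [384. 216.] [0.4246 0.2795 0.0864] [424. 279.] [22. 60.] 19
hook 146 [295. 229.] [0.5448 0.0547 0.0865] [544.  56.] [60. 19.] 83
hook 55 [380. 238.] [0.4921 0.2875 0.0807] [489. 288.] [36. 22.] 67
hook 240 [158. 260.] [ 0.7462 -0.2645  0.0848] [ 743. -270.] [50. 52.] 74
hook 164 [382. 253.] [0.5392 0.3019 0.0859] [537. 303.] [19. 60.] 19
hook 143 [276. 318.] [0.7883 0.0935 0.0778] [790.  95.] [62. 60.] 20
```

View pics/crop.png

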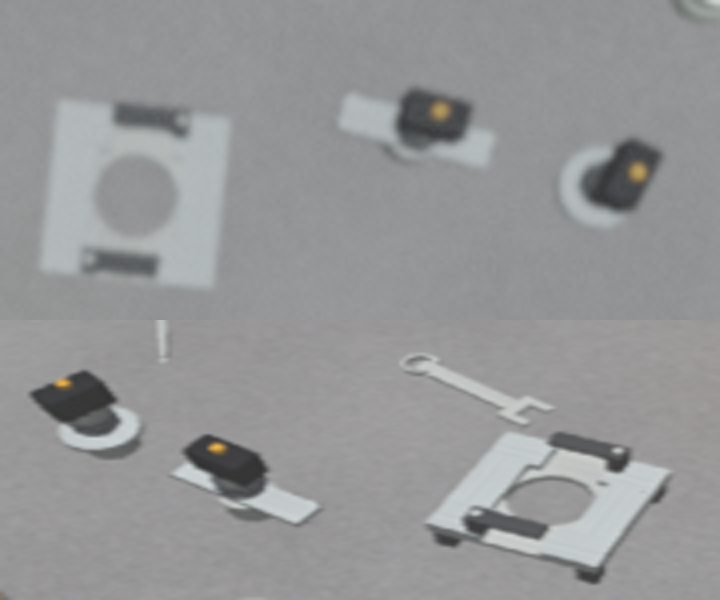

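The crops show the crossbar head's bar at about 75° in world yaw. Its grip block is at (0.544, -0.155). The empty dock is at (0.488, 0.067) with its x axis at about -5.7°, and the posts agree with the description. The bar therefore already sits about 81° CCW of dock x, so it can enter without turning first. I'll grasp with tool x at -105°, because the clockwise twist then stays within joint 6's range.

```bash
cat > go.py <<'E'
import sys; from h import *
from workcell import sensors
def to(x,y,z,yaw):
    s=sensors.get_state(); M=Rm(s["orientation"]); d=M.T@(np.array([x,y,z])-s["tcp_pos"])*1000
    y0=np.arctan2(M[1,0],M[0,0]); t=-(np.radians(yaw)-y0); t=(t+np.pi)%(2*np.pi)-np.pi
    print("t",round(s["clock"],2),"tcp",s["tcp_pos"].round(4),"yaw",np.degrees(y0).round(1),"tilt",np.degrees(np.arccos(-M[2,2])).round(2),"F",s["wrist_force"].round(1),"gap",s["finger_gap"].round(4),s["grip_force"],"j6",s["joint_pos"][5].round(2))
    print("shift",d.round(1),"turn",t.round(3))
to(*map(float,sys.argv[1:5]))
E
python3 -m handwheel '[[-566,-548,0,-1.63,1],[-566,-548,0,-1.63,1],[-566,-548,0,-1.63,1],[-566,-548,0,-1.63,1],[-566,-548,0,-1.63,1],[-566,-548,0,-1.63,1],[-566,-548,0,-1.63,1],[-566,-548,0,-1.63,1]]'; python3 go.py 0.544 -0.155 0.2 -105
```

```text
clock: 0.9
tcp_pos: [0.3467, 0.2321, 0.2314]
orientation: [-0.0, -0.359, 0.933, 0.0]
wrist_force: [1.1, 1.1, 0.1]
finger_gap: 0.0857
grip_force: 0.0Traceback (most recent call last):
  File "go.py", line 8, in <module>
    to(*map(float,sys.argv[1:5]))
    ~~^^^^^^^^^^^^^^^^^^^^^^^^^^^
  File "go.py", line 6, in to
    print("t",round(s["clock"],2),"tcp",s["tcp_pos"].round(4),"yaw",np.degrees(y0).round(1),"tilt",np.degrees(np.arccos(-M[2,2])).round(2),"F",s["wrist_force"].round(1),"gap",s["finger_gap"].round(4),s["grip_force"],"j6",s["joint_pos"][5].round(2))
                                                                                                                                                                               ^^^^^^^^^^^^^^^^^^^^^
AttributeError: 'float' object has no attribute 'round'
```

```bash
sed -i 's/s\["finger_gap"\].round(4)/round(s["finger_gap"],4)/' go.py; python3 go.py 0.544 -0.155 0.2 -105
```

```text
t 0.9 tcp [0.3467 0.2321 0.2314] yaw -137.9 tilt 0.01 F [1.1 1.1 0.1] gap 0.0857 0.0 j6 -0.34
shift [ 112.9 -419.6   31.3] turn -0.575
```

```bash
python3 -m handwheel '[[113,-420,0,-0.575,1],[113,-420,0,-0.575,1],[113,-420,0,-0.575,1],[113,-420,0,-0.575,1],[113,-420,0,-0.575,1],[113,-420,0,-0.575,1],[113,-420,0,-0.575,1],[113,-420,0,-0.575,1]]' >/dev/null; python3 go.py 0.544 -0.155 0.2 -105
```

```text
t 1.7 tcp [ 0.5112 -0.0941  0.2312] yaw -105.3 tilt 0.03 F [1.1 0.7 0.4] gap 0.0856 0.0 j6 -1.64
shift [ 50.1 -47.7  31.2] turn -0.005
```

```bash
python3 -m handwheel '[[48,-45,0,-0.005,1],[48,-45,0,-0.005,1],[48,-45,0,-0.005,1],[48,-45,0,-0.005,1],[48,-45,0,-0.005,1]]' >/dev/null; python3 go.py 0.544 -0.155 0.2 -105
python3 - <<'E'
from h import *
from workcell import imaging
d=imaging.read_camera("wrist"); P=cloud(d); V=P[...,2]; cv2.imwrite("pics/w1.png",d["color"])
for lo,hi,n in((.115,.133,"top"),(.03,.055,"bar")):
    k,L,s,ce=cv2.connectedComponentsWithStats(((V>lo)&(V<hi)).astype(np.uint8))
    for i in range(1,k):
        if s[i,4]>200:
            q=P[L==i]; rc=cv2.minAreaRect((q[:,:2]*1000).astype(np.float32)); print(n,s[i,4],np.round(ce[i]),np.round(rc[0],1),np.round(rc[1]),round(rc[2],1),np.median(q[:,2]).round(4))
E
```

```text
t 2.2 tcp [ 0.5408 -0.1487  0.2315] yaw -104.9 tilt 0.07 F [ 0.1 -0.4 -0.5] gap 0.0851 0.0 j6 -1.72
shift [ 5.3 -4.7 31.5] turn 0.001
top 1175 [326.   9.] [ 504.2 -291.4] [14. 51.] 75.1 0.126
top 745 [ 67. 116.] [ 742.4 -274.4] [25. 27.] 87.4 0.1192
top 1644 [319. 186.] [ 544.1 -156.1] [49. 28.] 75.5 0.1264
bar 1218 [323.  44.] [ 502.6 -290.1] [40. 63.] 78.4 0.0415
bar 616 [142. 116.] [ 726.9 -269.8] [57. 25.] 72.3 0.0426
bar 1009 [319. 136.] [ 534.  -194.5] [43. 29.] 74.9 0.0416
bar 1901 [381. 292.] [503.   27.9] [62. 98.] 85.0 0.054
bar 246 [615. 340.] [193.2 191.3] [17. 39.] 36.0 0.0476
bar 281 [520. 391.] [335.8 251. ] [55. 17.] 73.8 0.0442
```

View pics/w1.png

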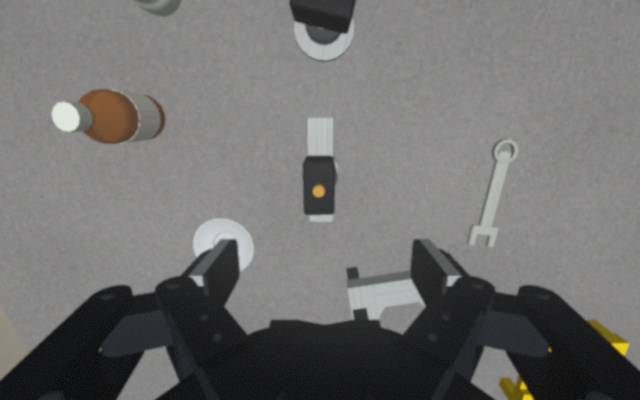

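The wrist view shows the crossbar block centred between the fingers at (319,186), aligned with the tool. It refines to (0.544, -0.156) at 75.3°. Descending now.

```bash
python3 go.py 0.544 -0.156 0.089 -104.8; python3 -m handwheel '[[6,-5,0,0,1],[6,-5,40,0,1],[6,-5,80,0,1],[6,-5,120,0,1],[6,-5,142,0,1],[6,-5,142,0,1],[6,-5,142,0,1]]' >/dev/null; python3 go.py 0.544 -0.156 0.089 -104.8
```

```text
t 2.25 tcp [ 0.541  -0.1487  0.2317] yaw -104.9 tilt 0.03 F [0.4 0.4 0.5] gap 0.0849 0.0 j6 -1.72
shift [  6.4  -4.9 142.7] turn -0.002
t 2.95 tcp [ 0.5451 -0.1572  0.0902] yaw -105.0 tilt 0.01 F [ 0.9 -0.1  0.2] gap 0.0857 0.0 j6 -1.73
shift [-0.8  1.4  1.2] turn -0.003
```

```bash
python3 -m handwheel '[[-1,1,1,0,0.6],[-1,1,1,0,0.3],[-1,1,1,0,0.1],[-1,1,1,0,0],[-1,1,1,0,0],[-1,1,1,0,0],[-1,1,1,0,0],[-1,1,1,0,0]]' 60; python3 go.py 0.544 -0.156 0.2 -104.8
```

```text
clock: 3.75
tcp_pos: [0.5447, -0.1564, 0.0895]
orientation: [0.0, -0.609, 0.793, -0.001]
wrist_force: [-0.7, -0.7, 6.4]
finger_gap: 0.0273
grip_force: 60.2
t 3.75 tcp [ 0.5447 -0.1564  0.0895] yaw -105.0 tilt 0.09 F [-0.7 -0.7  6.4] gap 0.0273 60.166465044021606 j6 -1.73
shift [  -0.2    0.6 -110.5] turn -0.004
```

```bash
python3 -m handwheel '[[0,0,-20,0,0],[0,0,-50,0,0],[0,0,-80,0,0],[0,0,-110,0,0],[0,0,-110,0,0]]' 80 ; python3 go.py 0.4885 0.067 0.2 -104.8
python3 - <<'E'
from h import *
from workcell import imaging
for n in("scene","top"):
  d=imaging.read_camera(n); P=cloud(d); V=P[...,2]; cv2.imwrite(f"pics/{n}2.png",d["color"]); np.savez(f"{n}2.npz",**d)
E
```

```text
clock: 4.25
tcp_pos: [0.5462, -0.157, 0.2022]
orientation: [0.002, -0.609, 0.793, -0.003]
wrist_force: [1.3, 0.0, -3.6]
finger_gap: 0.0269
grip_force: 79.8
t 4.25 tcp [ 0.5462 -0.157   0.2022] yaw -105.0 tilt 0.37 F [ 1.3  0.  -3.6] gap 0.0269 79.84655857086182 j6 -1.73
shift [-201.5  113.7    1.3] turn -0.004
```

View pics/scene2.png

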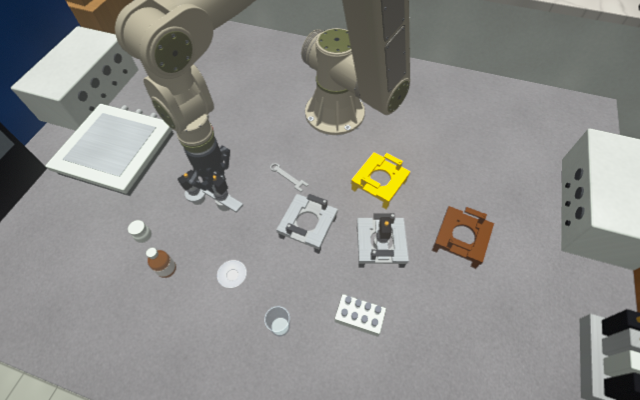

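The head is lifted and hanging level (bar near pixel (225,198)). The wrist reads -3.6 N, which matches its weight. Moving it over the dock.

```bash
python3 -m handwheel '[[-30,17,0,0,0],[-70,40,0,0,0],[-110,62,0,0,0],[-150,85,0,0,0],[-180,102,0,0,0],[-202,114,0,0,0],[-202,114,0,0,0],[-202,114,0,0,0]]' >/dev/null; python3 go.py 0.4885 0.067 0.12 -104.8
python3 - <<'E'
from h import *
from workcell import imaging
d=imaging.read_camera("scene"); P=cloud(d); V=P[...,2]; cv2.imwrite("pics/s3.png",cv2.resize(d["color"][130:280,220:420],None,fx=4,fy=4,interpolation=cv2.INTER_CUBIC))
m=(np.hypot(P[...,0]-.4885,P[...,1]-.067)<.075)&(V>.125)&(V<.163)
q=P[m]; rc=cv2.minAreaRect((q[:,:2]*1000).astype(np.float32)); print(m.sum(),np.round(rc[0]),np.round(rc[1]),rc[2],np.percentile(q[:,2],[5,50,95]))
E
```

```text
t 5.15 tcp [0.485  0.0689 0.1966] yaw -104.9 tilt 0.19 F [ 0.2  0.6 -3.6] gap 0.0267 80.1463508605957 j6 -1.33
shift [ 0.9 -4.1 76.5] turn -0.002
371 [489.  68.] [126.  35.] 82.74408721923828 [0.13489312 0.14872467 0.15299031]
```

View pics/s3.png

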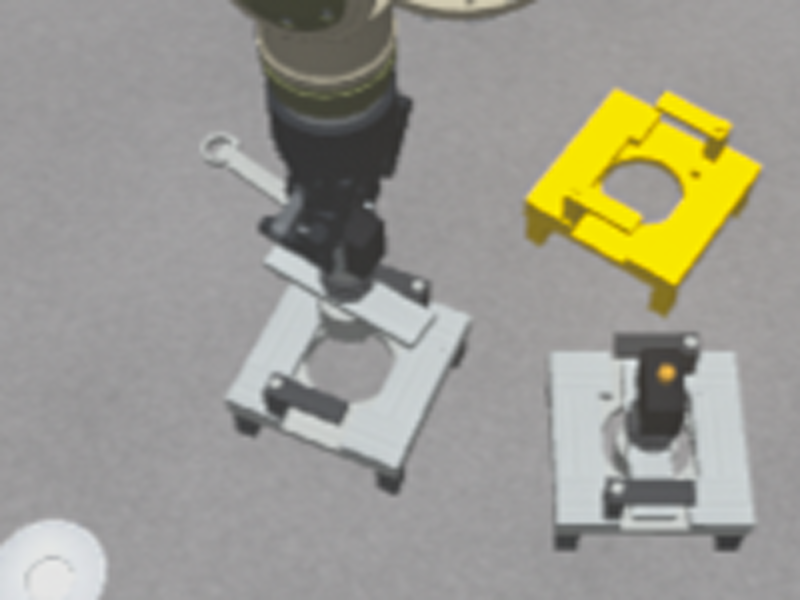

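The head hangs over the empty dock with its bar (crop (350,295)) between the hooks; the bar centre measures (489, 68) mm. Lowering to 3 mm above the ledges.

```bash
python3 -m handwheel '[[1,-4,0,0,0],[1,-4,15,0,0],[1,-4,30,0,0],[1,-4,45,0,0],[1,-4,60,0,0],[1,-4,72,0,0],[1,-4,80,0,0],[1,-4,80,0,0]]'; python3 go.py 0.4885 0.067 0.1155 -185.7
```

```text
clock: 6.0
tcp_pos: [0.4893, 0.066, 0.1173]
orientation: [-0.001, -0.608, 0.794, 0.001]
wrist_force: [0.1, -0.8, -3.3]
finger_gap: 0.0272
grip_force: 79.9
t 6.0 tcp [0.4893 0.066  0.1173] yaw -105.1 tilt 0.13 F [ 0.1 -0.8 -3.3] gap 0.0272 79.91660356521606 j6 -1.34
shift [-0.8  1.1  1.8] turn 1.408
```

```bash
python3 -m handwheel '[[0,1,1,0.12,0],[0,1,1,0.24,0],[0,1,1,0.36,0],[0,1,1,0.48,0],[0,1,1,0.6,0],[0,1,1,0.7,0],[0,1,1,0.8,0],[0,1,1,0.8,0]]'; python3 go.py 0.4885 0.067 0.1155 -185.7
```

```text
clock: 6.8
tcp_pos: [0.4897, 0.0666, 0.1183]
orientation: [0.001, -0.252, 0.968, -0.0]
wrist_force: [0.1, -0.6, -4.4]
finger_gap: 0.0273
grip_force: 80.2
t 6.8 tcp [0.4897 0.0666 0.1183] yaw -150.9 tilt 0.08 F [ 0.1 -0.6 -4.4] gap 0.0273 80.18082618713379 j6 -0.54
shift [0.9 0.9 2.8] turn 0.608
```

```bash
python3 -m handwheel '[[1,1,2,0.1,0],[1,1,2,0.2,0],[1,1,2,0.3,0],[1,1,2,0.4,0],[1,1,2,0.5,0],[1,1,2,0.58,0],[1,1,2,0.61,0],[1,1,2,0.61,0]]'; python3 go.py 0.4885 0.067 0.1025 -185.7
```

```text
clock: 7.6
tcp_pos: [0.488, 0.0671, 0.1159]
orientation: [0.0, 0.049, 0.999, 0.0]
wrist_force: [1.0, 0.3, -3.6]
finger_gap: 0.0273
grip_force: 80.2
t 7.6 tcp [0.488  0.0671 0.1159] yaw 174.3 tilt 0.04 F [ 1.   0.3 -3.6] gap 0.0273 80.18410205841064 j6 0.07
shift [-0.5 -0.  13.4] turn 0.0
```

Turned to the dock axis with no contact. Lowering into the channel.

```bash
python3 -m handwheel '[[0,0,3,0,0],[0,0,6,0,0],[0,0,9,0,0],[0,0,11,0,0],[0,0,12,0,0],[0,0,13,0,0],[0,0,13,0,0]]'; python3 go.py 0.4885 0.067 0.1025 -185.7
```

```text
clock: 8.3
tcp_pos: [0.4877, 0.0671, 0.1026]
orientation: [0.0, 0.05, 0.999, 0.0]
wrist_force: [0.4, -0.3, -3.2]
finger_gap: 0.027
grip_force: 80.2
t 8.3 tcp [0.4877 0.0671 0.1026] yaw 174.2 tilt 0.01 F [ 0.4 -0.3 -3.2] gap 0.027 80.23330807685852 j6 0.07
shift [-0.8 -0.   0.1] turn -0.001
```

```bash
python3 -m handwheel '[[0,0,1,0,0],[0,0,1.5,0,0],[0,0,1.5,0,0]]'; python3 go.py 0.4885 0.067 0.1025 -185.7
```

```text
clock: 8.6
tcp_pos: [0.4878, 0.0672, 0.1025]
orientation: [0.001, 0.05, 0.999, -0.0]
wrist_force: [-4.0, 0.8, 8.3]
finger_gap: 0.0275
grip_force: 82.1
t 8.6 tcp [0.4878 0.0672 0.1025] yaw 174.2 tilt 0.07 F [-4.   0.8  8.3] gap 0.0275 82.06693410873413 j6 0.07
shift [-0.7 -0.1  0. ] turn -0.001
```

It is on the floor. Releasing and rising.

```bash
python3 -m handwheel '[[0,0,0.5,0,0.4],[0,0,0.5,0,0.7],[0,0,0.5,0,1],[0,0,0.5,0,1],[0,0,0.5,0,1],[0,0,0.5,0,1]]' | tail -3; python3 -m handwheel '[[0,0,-10,0,1],[0,0,-40,0,1],[0,0,-80,0,1],[0,0,-110,0,1],[-50,0,-110,0,1],[-100,0,-110,0,1],[-150,0,-110,0,1],[-150,0,-110,0,1]]'
python3 - <<'E'
from h import *
from workcell import imaging
for n in("top","scene"):
  d=imaging.read_camera(n); P=cloud(d); V=P[...,2]
  if n=="scene": cv2.imwrite("pics/s4.png",cv2.resize(d["color"][120:280,160:420],None,fx=3,fy=3,interpolation=cv2.INTER_CUBIC))
  for c,lo in(((.4885,.067),.13),((.5,-.302),.115)):
    m=(np.hypot(P[...,0]-c[0],P[...,1]-c[1])<.04)&(V>lo)&(V<.16)
    if m.sum()>20:
      q=P[m]; rc=cv2.minAreaRect((q[:,:2]*1000).astype(np.float32)); print(n,m.sum(),np.round(rc[0]),np.round(rc[1]),rc[2],np.percentile(q[:,2],[5,50,95]).round(4))
E
```

```text
wrist_force: [-0.5, 0.7, 0.8]
finger_gap: 0.0856
grip_force: 0.0
clock: 10.0
tcp_pos: [0.6422, 0.0507, 0.2073]
orientation: [-0.0, 0.051, 0.999, -0.0]
wrist_force: [-0.7, 0.4, -0.4]
finger_gap: 0.0853
grip_force: 0.0
top 165 [ 501. -302.] [28. 49.] 59.37934875488281 [0.1189 0.1269 0.1339]
scene 180 [488.  67.] [28. 51.] 85.44218444824219 [0.1318 0.1397 0.1458]
scene 170 [ 501. -301.] [31. 50.] 63.05772399902344 [0.1178 0.1269 0.1328]
```

View pics/s4.png

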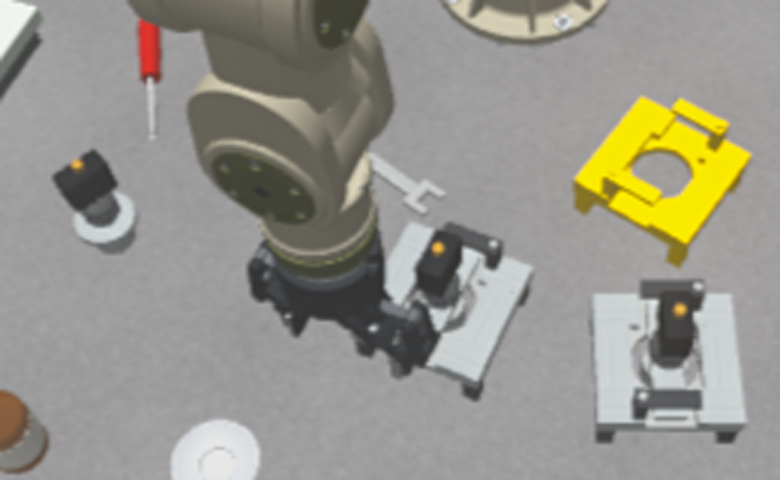

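The head sits in the dock at crop (438,265): centre (488, 67) mm, block top 140 mm, bar along dock x, same look as the full dock. The round head is still at its start.

```bash
python3 -c "
from workcell import workorder
print(workorder.hand_in())"
```

```text
the job is handed in; nothing more can be done
None
```

The crossbar head is locked in the empty dock and released (grip centre about 120 mm up, bar within about 1° of dock x), the round-flanged head is still where it started, and the job was handed in about 10 s into the run; no verdict was returned.

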